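# Raise the filling comb and locate the tube rack

## Task

Lift the nozzle comb of the filling station by its knob until the pawl catches the next notch, and let it hang there. Then slide the tube rack under the nozzles until it is fully home: its long side flat against both dowels and its end against the end stop, standing flat on the deck with its tubes upright. Leave the jar on the deck and the beaker, bottle and screwdriver beside it where they are.

Things in the scene. Friction and masses are not known exactly. Their poses are not given: they have to be found in the camera images.
- deck: Filling station: dark steel plate 220 x 340 x 10 mm fixed to the bench. Origin: centre of its underside; x away from the robot, y left, z up. It carries two dowels near the far edge, an end stop and, far left, a grey guide block (40 mm square, top at z = 70, centre x = 70, y = 130) for the comb's rod. The rack is home with its origin at x = 40, y = 20, z = 10 of this frame and parallel to it.
- deck_dowel_right (a point): Top centre of the right-hand steel dowel: 10 mm diameter, standing 25 mm above the deck plate. At deck x = 88, y = -25 mm. The rack's far long side must touch it.
- deck_dowel_left (a point): Top centre of the left-hand dowel, the same as the right one. At deck x = 88, y = 65 mm.
- deck_stop (a point): End stop: a steel block 40 (x) x 16 (y) x 30 mm standing on the deck plate. The point is the middle of the top edge of its face that looks to the right (deck -y), at deck x = 30, y = 84 mm. The left end of the rack must touch that face.
- rack: White tube rack, a solid block 86 (x) x 128 (y) x 38 mm with 24 fixed grey tubes, tops 54 mm above its underside; 0.25 to 0.5 kg, loose on the deck. Origin: centre of its underside; x away from the robot, y left along it. Starts 45 to 70 mm short of home in deck x, 30 to 80 in deck y, turned up to 0.3 rad from the deck. Too wide to grip across; it slides when its sides are pushed (a few N).
- rack_far_left (a point): Point on the far long side (+x) of the rack, 45 mm left of its middle, 20 mm above its underside: where the left dowel touches when home.
- rack_far_right (a point): The same, 45 mm right of the middle: where the right dowel touches.
- rack_end (a point): Point on the left end (+y) of the rack, 10 mm nearer the robot than its middle, 20 mm above its underside: where the end stop touches.
- comb (a joint): Height of the comb above its lowest position, m. The comb (rod, knob and bar) slides straight up and sinks by its own weight (3 to 5 N). It starts at 0. Just past 0.030 a spring pawl on the left of the guide snaps under a tooth of the rod, with little resistance, and it then hangs at about 0.029 when let go; at 0.042 it meets a rigid stop.
- comb_knob (a point): Centre of the comb's round black knob, 32 mm diameter, 24 mm high, axis upright, above the guide block; 120 mm above the bench when down. To be gripped from above; below it there is 19 mm of bare rod (14 mm square) and then the bar.
- comb_nozzle (a point): Tip of the middle one of three nozzles under the comb's bar. The bar, 14 x 14 mm, runs from the rod 128 mm to the right (deck -y), its top 31 mm below the knob's centre. Nozzles 10 mm thick, 20 mm apart along y, tips 73 mm below the knob's centre: comb down, 17 mm lower than the tube tops, in the rack's way; at the notch 13 mm above them. At home they stand over the far left three tubes.
- jar: Bystander: small amber jar, 34 mm diameter, 45 mm high, standing on the deck's near left corner. Origin: centre of its underside.
- beaker: Bystander: glass beaker, 68 mm diameter, 90 mm high, on the bench to the left of the deck. Origin: centre of its underside.
- reagent: Bystander: white bottle, 64 mm diameter, 150 mm high, on the bench beyond the right end of the deck. Origin: centre of its underside.
- driver: Bystander: screwdriver, 170 mm long, lying on the bench to the right of the deck.
Not all that is in view belongs to the job. What is shaped like the rack but blue is not meant.

How it is judged:
By the outcome, as a careful person would: the job done as asked, in the order asked, and still so for the second after the job is handed in, with the robot touching nothing.
It also fails if it takes over 67 s, if anything falls off the work surface, if the arm or the gripper's body presses on something with over 40 N, if the wrist force passes 120 N, or if a joint passes its speed limit or range.

## Robot

A 7-joint arm with a two-finger parallel gripper is mounted at the origin on the work surface. World frame = base frame: x ahead of the robot, y to its left, z up, the work surface at z = 0. Lengths are in mm, angles in rad, forces in N, time in s.
With the tool pointing down it reaches from about 400 to 875 mm from the base axis. Payload 4.4 kg.
Tool frame: the origin (TCP) lies where the fingers leave the gripper's body, on its centre line; the fingertips stand 73 mm ahead of it and the grasp point (between the pads) lies 54 mm ahead of it; z points along the fingers, y is the line along which they close (so a half turn about z gives the same grasp; the last joint's range is limited). The gripper opens to 85 mm and grips with 20 to 120 N. Pads are 22 mm wide; open, the fingers measure 114 mm over their backs; the gripper's body (76 mm by 85 mm) begins 54 mm behind the grasp point. The pads swing forward as they close: fully open they stand 13 mm farther back than shut.
Start: joints at [-1.267, 0.628, 0.038, 1.517, -0.027, 0.996, -0.02], TCP at [234.908, 606.082, 303.913] pointing down, gripper open.
Joint ranges: [-3.06, 3.06], [-0.37, 2.12], [-1.25, 1.32], [0.18, 2.47], [-1.1, 4.24], [0.23, 1.98], [-2.94, 2.94]. Speed limits (rad/s): [2.57, 2.57, 3.14, 3.14, 3.14, 3.14, 3.14].

## Interface

Orientations are given as [roll, pitch, yaw] about the fixed x, y, z axes, in that order (R = Rz(yaw) Ry(pitch) Rx(roll)).
In Python, from cell import ctrl gives the robot as it stands.
- The arm moves only by the tool send_rows, never from a script. Its argument "rows" is a list that holds one entry, the list of rows, each a list of 6 numbers: the shift along the tool's x, y, z in cm, then the turn, a rotation vector about the tool's x, y, z in rad. In form: [[[tx, ty, tz, wx, wy, wz], ...]]. A call has 1 to 10 rows; each row is the pose to reach, as a shift and turn from the pose commanded when the call began, along the tool's axes at that moment; what a row does not reach only later rows make up. A row lasts 1/10 s, in which the tool goes at most 50 mm and 8.59 degrees, less where a joint would pass 70% of its speed; a pose out of reach is approached as far as the arm can. A call with a gripper value outside its range is refused whole. "grip" is the closure in counts, from 0 (fully open) to 255 (shut), set as the call begins (left out, the last holds). The fingers move at their own pace and stop on an object; the grip force is fixed at half the most. Time passes only in rows, so rows that repeat a pose let the fingers close. It gives the time, the measured TCP pose, the force, the opening and the grip force at its end, in the units of the state.
- ctrl.read_state(): the state, without advancing time (a new reading comes with each control period).
- ctrl.get_image(name): name is "side" or "top"; returns a dict with "pixels" (384x512x3 uint8, red, green, blue), "fx", "fy", "cx", "cy" (pixels), "extrinsics" (4x4, takes a point from camera to world coordinates). Camera axes: x right, y up, looking along -z (the intrinsics and any distortion apply to the point x, -y, -z); pixel columns grow to the right and rows downward; lengths in mm; the calibration is good to about 2 mm. A picture is of the moment at which its call begins. There is no depth.
- ctrl.finish_job(): hands the job in; it is judged then, once.
The state is a dict: "clock": time; "qpos": joint angles; "qd": joint speeds; "tau": joint torques, N m; "eef_pos": TCP position; "tool_rot": TCP orientation; "force": force on the tool from outside, world axes, zero at the start; "torque": the same for the moment, N m; "width": finger opening in mm; "gripper_force": force on a finger pad.
Only numpy, scipy, OpenCV 4.12 (cv2) and the standard library are available. Lean on these libraries where they do the work, as an engineer would, in place of code of your own. Each camera call takes 0.05 s, during which the arm holds its last target. There are 200 camera calls.

## Working session

There is one attempt and no reset: what is moved stays moved. The work goes in short steps, Python scripts to look and compute and a tool call to move; the robot and the scene stay as the last step left them, time stands still between calls to the robot, and variables do not carry over. Pictures are saved under pics/ and viewed, at most 10 in all, crops included, and the job is handed in when it is done.

Besides the shell and the picture viewer there is one more tool, called after ">>>" as name([rows], argument=value, ...), one row to a line, values as JSON. send_rows: Moves the arm, as the interface text tells. Its arguments: {"type":"object","properties":{"rows":{"type":"array","items":{"type":"array","items":{"type":"array","items":{"type":"number"}}}},"grip":{"type":"number"}},"required":["rows"]}

```bash
mkdir -p pics; python3 - <<'E'
from cell import ctrl
import cv2,numpy as np
print(ctrl.read_state())
for n in("top","side"):
    d=ctrl.get_image(n); print(n,[k for k in d],d["fx"],d["fy"],d["cx"],d["cy"],np.round(d["extrinsics"],3).tolist(),{k:v for k,v in d.items() if k not in("pixels","extrinsics")})
    cv2.imwrite(f"pics/{n}0.png",d["pixels"][...,::-1])
E
```

```text
{'clock': 0.0, 'qpos': array([-1.26680282,  0.6293209 ,  0.03842289,  1.5183485 , -0.02700964,
        0.9962979 , -0.01997774]), 'qd': array([ 1.31810881e-03,  8.90653135e-04,  7.71603899e-04,  1.55926217e-03,
       -1.00138345e-04, -1.49923965e-05, -1.29964654e-03]), 'tau': array([ 5.89971605e-04, -5.63409805e+01,  1.22685079e+00, -1.93442631e+01,
        1.11473768e-02,  1.06228862e-02, -3.82620826e-06]), 'eef_pos': array([234.71151557, 605.63225663, 303.01119142]), 'tool_rot': array([-3.13973520e+00,  3.48203443e-06,  2.77183202e+00]), 'force': array([-0.21483815,  0.11711234,  0.68348855]), 'torque': array([-0.02969608,  0.02063888,  0.03746452]), 'gripper_force': 0.0, 'width': 85.32603580192787}
top ['pixels', 'fx', 'fy', 'cx', 'cy', 'extrinsics'] 410.537825054697 410.537825054697 248.74398310777474 189.76200832136263 [[-0.012, 0.995, -0.102, 426.682], [-1.0, -0.012, 0.005, -48.403], [0.003, 0.102, 0.995, 1128.392], [0.0, 0.0, 0.0, 1.0]] {'fx': 410.537825054697, 'fy': 410.537825054697, 'cx': 248.74398310777474, 'cy': 189.76200832136263}
side ['pixels', 'fx', 'fy', 'cx', 'cy', 'extrinsics'] 376.59375335460055 376.59375335460055 249.97017283408206 191.1047349350962 [[-0.807, 0.318, -0.497, 85.328], [-0.59, -0.417, 0.691, 584.158], [0.013, 0.851, 0.525, 589.218], [0.0, 0.0, 0.0, 1.0]] {'fx': 376.59375335460055, 'fy': 376.59375335460055, 'cx': 249.97017283408206, 'cy': 191.1047349350962}
```

View pics/top0.png

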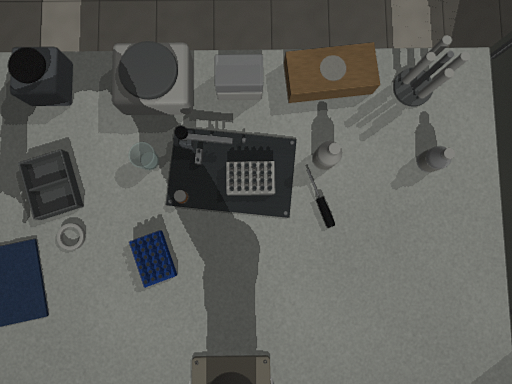

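View pics/side0.png

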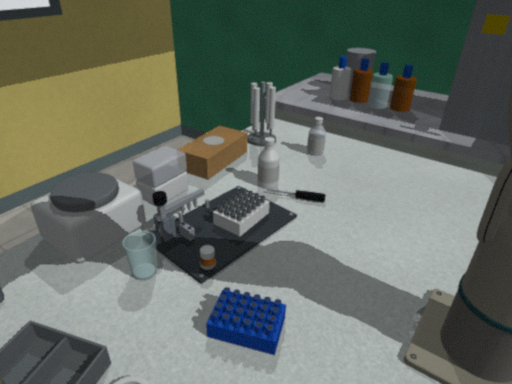

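Candidates for the rack: the white tube block on the deck (top ≈ (250,178), side ≈ (241,211)) and the blue rack (top (153,258)). I choose the white one. For the knob: the black disc at top (181,131), side (160,198); the black lids at (27,65) and (148,70) are far too large. Next, a close crop to check.

```bash
python3 - <<'E'
import cv2
a=cv2.imread("pics/top0.png")[115:225,155:310]
cv2.imwrite("pics/topc.png",cv2.convertScaleAbs(cv2.resize(a,None,fx=5,fy=5,interpolation=cv2.INTER_CUBIC),alpha=1.5,beta=20))
a=cv2.imread("pics/side0.png")[180:285,120:310]
cv2.imwrite("pics/sidec.png",cv2.convertScaleAbs(cv2.resize(a,None,fx=4,fy=4,interpolation=cv2.INTER_CUBIC),alpha=1.5,beta=20))
E
```

```text
(no output)
```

View pics/topc.png

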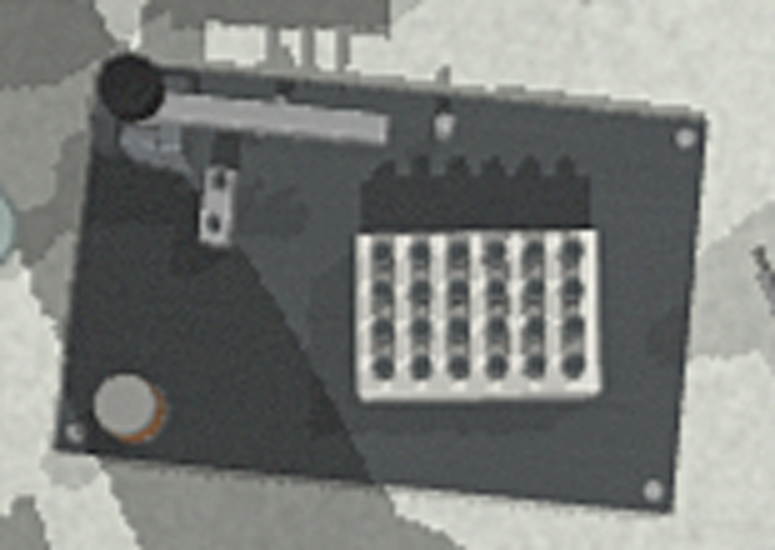

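View pics/sidec.png

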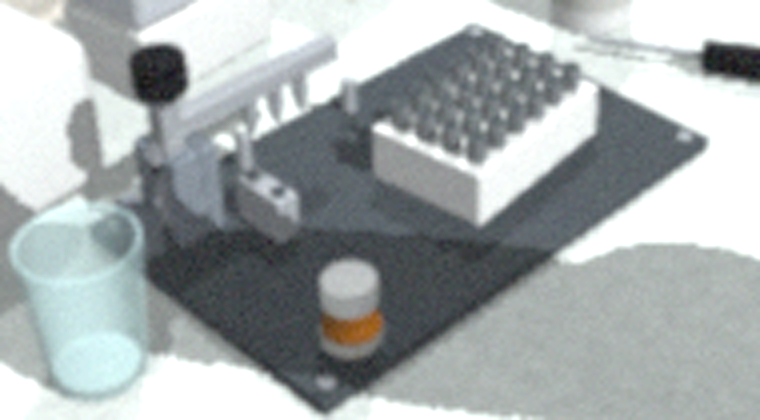

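The crops confirm the white rack at crop (480,315), the black knob at (132,87) over the guide block, the end stop at (217,205), right dowel at (445,122) and the jar at (128,405). Now the positions.

```bash
cat > h.py <<'E'
from cell import ctrl
import cv2,numpy as np
def ray(d,px):
    E=d["extrinsics"]; u,v=px
    return E[:3,3],E[:3,:3]@np.array([(u-d["cx"])/d["fx"],-(v-d["cy"])/d["fy"],-1.])
def plane(d,px,z):
    o,r=ray(d,px); return (o+r*(z-o[2])/r[2])[:2]
def tri(d1,p1,d2,p2):
    o1,a=ray(d1,p1);o2,b=ray(d2,p2)
    s=np.linalg.lstsq(np.c_[a,-b],o2-o1,rcond=None)[0]
    return (o1+s[0]*a+o2+s[1]*b)/2, np.linalg.norm(o1+s[0]*a-o2-s[1]*b)
def fit(L,W):
    L=np.array(L,float);W=np.array(W);lc,wc=L.mean(0),W.mean(0)
    H=(L-lc).T@(W-wc);a=np.arctan2(H[0,1]-H[1,0],H[0,0]+H[1,1])
    R=np.array([[np.cos(a),-np.sin(a)],[np.sin(a),np.cos(a)]])
    t=wc-R@lc;return a,t,R,np.abs(L@R.T+t-W).max()
E
python3 - <<'E'
from h import *
t=ctrl.get_image("top");s=ctrl.get_image("side")
T=lambda x,y:((x-2)/5+155,(y-2)/5+115)
S=lambda x,y:((x-1.5)/4+120,(y-1.5)/4+180)
# deck corners local: far-left(110,170) far-right(110,-170) near-right near-left
W=[plane(t,T(*p),10) for p in [(706,117),(672,512),(55,450)]]
print(W,fit([(110,-170),(-110,-170),(-110,170)],W))
Ws=[plane(s,S(*p),10) for p in [(707,142),(326,412)]]
print("side corners",Ws)
k,e=tri(t,T(132,87),s,S(160,73));print("knob",k,e, plane(t,T(132,87),130))
R=[plane(t,T(*p),48) for p in [(357,233),(599,229),(602,394),(358,397)]]
L=[(43,64),(43,-64),(-43,-64),(-43,64)]
print(R,fit(L,R))
R=[plane(s,S(*p),48) for p in [(374,126),(484,172),(600,88)]]
print(R,fit([(43,64),(-43,64),(-43,-64)],R))
print("stop",plane(t,T(234,168),40),plane(t,T(230,245),40),"jar top",plane(t,T(126,404),55),"nozzle bar end",plane(t,T(386,130),96))
print("dowel R",plane(t,T(446,122),35))
E
```

```text
[array([ 684.22579348, -186.02878058]), array([ 465.57309132, -162.24605129]), array([503.45117857, 173.54008427])] (np.float64(-0.10980360509626295), array([593.73890969,  -5.93756301]), array([[ 0.99397764,  0.10958309],
       [-0.10958309,  0.99397764]]), np.float64(1.5526912936334156))
side corners [array([ 464.16381512, -155.47696429]), array([499.88995245, 178.72399938])]
knob [677.95997808 115.02546859 119.41974379] 0.7281218539919081 [675.03948622 113.0678907 ]
[array([614.70234155,   6.17349062]), array([ 615.33976346, -122.82407061]), array([ 526.98723311, -122.75234582]), array([526.95178131,   6.23614315])] (np.float64(0.0015481803441817718), array([570.99527986, -58.29169567]), array([[ 0.9999988 , -0.00154818],
       [ 0.00154818,  0.9999988 ]]), np.float64(1.2454516293707911))
[array([615.50861208,   4.93713321]), array([530.86547571,   1.73637422]), array([ 526.38912984, -117.68105136])] (np.float64(-0.02525012481005682), array([571.37789145, -58.6909276 ]), array([[ 0.99968123,  0.02524744],
       [-0.02524744,  0.99968123]]), np.float64(4.637937057701137))
stop [652.30763235  72.54461655] [610.38199366  74.71495286] jar top [524.08366826 127.58954432] nozzle bar end [659.5472059  -11.44933233]
dowel R [677.34375752 -41.83460809]
```

```bash
cat >> h.py <<'E'
from scipy.spatial.transform import Rotation as Ro
A=-0.1098; RD=np.array([[np.cos(A),-np.sin(A)],[np.sin(A),np.cos(A)]]); O=np.array([593.74,-5.94])
def deck(x,y): return RD@np.array([x,y])+O
def todeck(p): return RD.T@(np.array(p[:2])-O)
def go(x,y,z,yaw_deck,world=False):
    "shift (cm) and turn to put TCP at deck x,y, world z; tool y at angle yaw_deck from deck x"
    s=ctrl.read_state(); R=Ro.from_euler("xyz",s["tool_rot"])
    p=np.r_[deck(x,y),z]-s["eef_pos"]
    G=Ro.from_euler("xyz",[np.pi,0,A+yaw_deck+np.pi/2])
    print("shift cm",np.round(R.inv().apply(p)/10,2),"turn",np.round((R.inv()*G).as_rotvec(),3),"| now deck",np.round(todeck(s["eef_pos"]),1),np.round(s["eef_pos"][2],1),"yaw",np.round(s["tool_rot"][2]-A-np.pi/2,3),"F",np.round(s["force"],1),"w",round(s["width"],1),"t",s["clock"])
E
python3 -c "
from h import *
go(70,130,270,0)"
```

```text
shift cm [-59.   -29.7    3.37] turn [-1.000e-03  1.000e-03  1.311e+00] | now deck [-423.8  568.7] 303.3 yaw 1.311 F [-1.3  0.1  1.3] w 85.0 t 0.2
```

>>> send_rows([
  [[-59, -29.7, 0, 0, 0, 1.31], [-59, -29.7, 0, 0, 0, 1.31], [-59, -29.7, 0, 0, 0, 1.31], [-59, -29.7, 0, 0, 0, 1.31], [-59, -29.7, 0, 0, 0, 1.31], [-59, -29.7, 0, 0, 0, 1.31], [-59, -29.7, 0, 0, 0, 1.31], [-59, -29.7, 0, 0, 0, 1.31], [-59, -29.7, 0, 0, 0, 1.31], [-59, -29.7, 0, 0, 0, 1.31]],
], grip=0)

```text
clock: 1.2
eef_pos: [571.0, 233.7, 303.8]
tool_rot: [-3.141, 0.0, 1.46]
force: [0.2, 0.7, -0.1]
width: 85.5
gripper_force: 0.0
```

```bash
python3 -c "
from h import *
go(70,130,230,0)"
```

```text
shift cm [-10.55  11.9    7.38] turn [-0.     0.    -0.001] | now deck [-48.9 235.7] 303.8 yaw -0.001 F [ 0.2  0.7 -0.1] w 85.5 t 1.2
```

>>> send_rows([
  [[-10.6, 11.9, 2, 0, 0, 0], [-10.6, 11.9, 4, 0, 0, 0], [-10.6, 11.9, 5, 0, 0, 0], [-10.6, 11.9, 6, 0, 0, 0], [-10.6, 11.9, 6, 0, 0, 0], [-10.6, 11.9, 6, 0, 0, 0]],
])

```text
clock: 1.8
eef_pos: [676.3, 117.3, 243.4]
tool_rot: [-3.14, -0.001, 1.462]
force: [0.8, 0.1, -0.1]
width: 85.3
gripper_force: 0.0
```

```bash
python3 -c "
from h import *
go(70,130,178,0)
d=ctrl.get_image('side')
cv2.imwrite('pics/s1.png',cv2.resize(d['pixels'][60:285,80:330,::-1],None,fx=2.5,fy=2.5))
"
```

```text
shift cm [-0.16  0.15  6.54] turn [-0.002 -0.001  0.001] | now deck [ 68.6 131.5] 243.4 yaw 0.001 F [ 0.8  0.1 -0.1] w 85.3 t 1.8
```

View pics/s1.png

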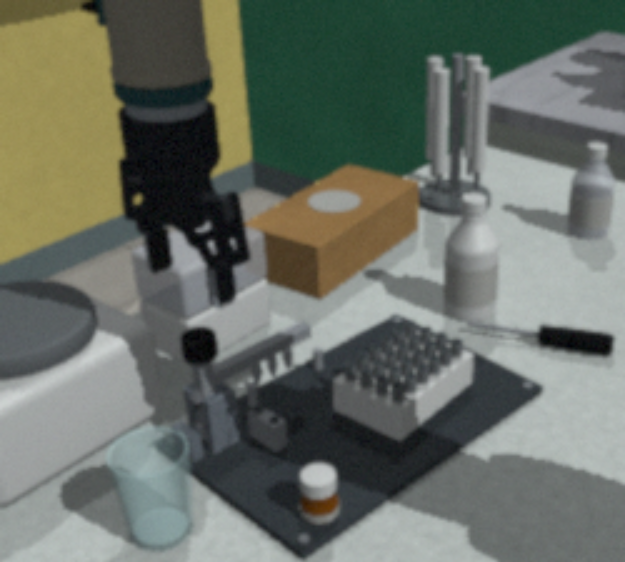

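The view shows the open gripper straight above the knob (198,345), with the fingers either side. I descend.

>>> send_rows([
  [[-0.1, 0.1, 2, 0, 0, 0], [-0.1, 0.1, 4, 0, 0, 0], [-0.1, 0.1, 5.5, 0, 0, 0], [-0.1, 0.1, 6.3, 0, 0, 0], [-0.1, 0.1, 6.8, 0, 0, 0], [-0.1, 0.1, 6.8, 0, 0, 0], [-0.1, 0.1, 6.8, 0, 0, 0]],
])

```text
clock: 2.55
eef_pos: [678.1, 115.7, 176.6]
tool_rot: [3.14, -0.0, 1.462]
force: [-0.4, -0.3, 0.7]
width: 85.4
gripper_force: 0.0
```

```bash
python3 -c "
from h import *
go(70,130,175,0)"
```

```text
shift cm [-0.02 -0.06  0.16] turn [ 0.001 -0.     0.001] | now deck [ 70.6 130.2] 176.6 yaw 0.001 F [-0.4 -0.3  0.7] w 85.4 t 2.55
```

Well centred; close.

>>> send_rows([
  [[0, 0, 0.1, 0, 0, 0], [0, 0, 0.1, 0, 0, 0], [0, 0, 0.1, 0, 0, 0], [0, 0, 0.1, 0, 0, 0], [0, 0, 0.1, 0, 0, 0], [0, 0, 0.1, 0, 0, 0], [0, 0, 0.1, 0, 0, 0], [0, 0, 0.1, 0, 0, 0]],
], grip=255)

```text
clock: 3.35
eef_pos: [678.1, 115.6, 175.4]
tool_rot: [3.141, -0.0, 1.462]
force: [-0.6, -0.2, 4.2]
width: 30.4
gripper_force: 59.3
```

>>> send_rows([
  [[0, 0, -0.5, 0, 0, 0], [0, 0, -1, 0, 0, 0], [0, 0, -1.5, 0, 0, 0], [0, 0, -2, 0, 0, 0], [0, 0, -2.4, 0, 0, 0], [0, 0, -2.8, 0, 0, 0], [0, 0, -3.1, 0, 0, 0], [0, 0, -3.3, 0, 0, 0], [0, 0, -3.5, 0, 0, 0], [0, 0, -3.5, 0, 0, 0]],
])

```text
clock: 4.35
eef_pos: [678.0, 115.5, 210.4]
tool_rot: [3.141, -0.0, 1.462]
force: [4.4, 0.3, -3.3]
width: 30.2
gripper_force: 59.9
```

>>> send_rows([
  [[0, 0, 0.2, 0, 0, 0], [0, 0, 0.4, 0, 0, 0], [0, 0, 0.55, 0, 0, 0], [0, 0, 0.6, 0, 0, 0], [0, 0, 0.6, 0, 0, 0]],
])

```text
clock: 4.85
eef_pos: [678.0, 115.6, 204.3]
tool_rot: [3.141, -0.0, 1.462]
force: [4.5, 0.4, -0.6]
width: 30.4
gripper_force: 60.0
```

The weight has gone onto the pawl at 28.9 mm. Release and rise.

>>> send_rows([
  [[0, 0, 0, 0, 0, 0], [0, 0, 0, 0, 0, 0], [0, 0, 0, 0, 0, 0], [0, 0, 0, 0, 0, 0], [0, 0, 0, 0, 0, 0], [0, 0, 0, 0, 0, 0], [0, 0, -1, 0, 0, 0], [0, 0, -4, 0, 0, 0], [0, 0, -7, 0, 0, 0], [0, 0, -7, 0, 0, 0]],
], grip=0)

```text
clock: 5.85
eef_pos: [680.3, 115.4, 279.6]
tool_rot: [3.132, -0.002, 1.462]
force: [-0.9, -0.4, -0.2]
width: 85.6
gripper_force: 0.0
```

```bash
python3 -c "
from h import *
t=ctrl.get_image('top');d=ctrl.get_image('side')
cv2.imwrite('pics/s2.png',cv2.resize(d['pixels'][60:285,80:330,::-1],None,fx=2.5,fy=2.5))
# knob in side image: dark blob near predicted
for z in (120,149):
    E=np.linalg.inv(d['extrinsics']);p=E@np.r_[deck(70,130),z,1];print(z,d['cx']+d['fx']*p[0]/-p[2],d['cy']-d['fy']*p[1]/-p[2])
go(-35,-60,250,np.pi/2)"
```

```text
120 159.6832241164867 197.85952794290478
149 158.22678218040147 187.03268435694892
shift cm [-19.   -10.57   2.5 ] turn [ 2.00e-03  1.00e-03 -1.57e+00] | now deck [ 70.5 130.1] 275.3 yaw 0.001 F [-1.1  0.  -0.9] w 85.4 t 5.95
```

View pics/s2.png

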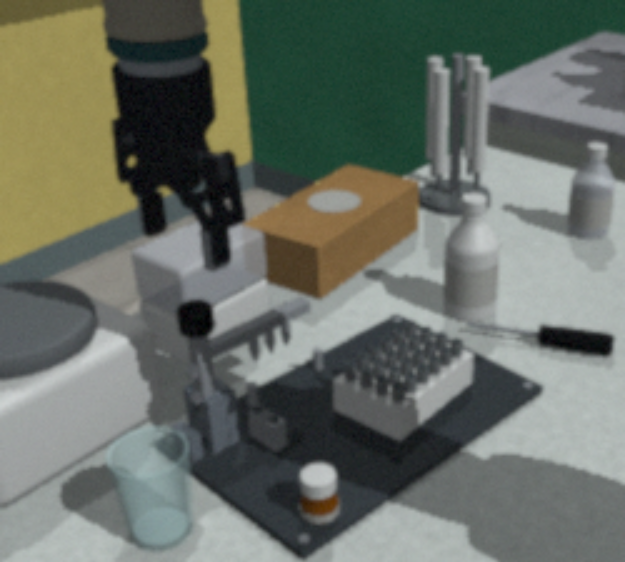

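The knob now sits at crop (196,320), i.e. image (158,188), which matches z = 149: the comb hangs at the notch. Next I go to the near side of the rack, turned to be parallel with the deck.

```bash
python3 -c "
from h import *
go(-100,-54,250,np.pi/2)"
```

```text
shift cm [-18.39 -17.07   2.49] turn [ 2.00e-03  1.00e-03 -1.57e+00] | now deck [ 70.5 130.1] 275.3 yaw 0.001 F [-1.1  0.  -0.9] w 85.4 t 5.95
```

>>> send_rows([
  [[-18.4, -17.1, 0, 0, 0, -1.57], [-18.4, -17.1, 0, 0, 0, -1.57], [-18.4, -17.1, 0, 0, 0, -1.57], [-18.4, -17.1, 0, 0, 0, -1.57], [-18.4, -17.1, 2, 0, 0, -1.57], [-18.4, -17.1, 2, 0, 0, -1.57], [-18.4, -17.1, 2, 0, 0, -1.57], [-18.4, -17.1, 2, 0, 0, -1.57], [-18.4, -17.1, 2, 0, 0, -1.57], [-18.4, -17.1, 2, 0, 0, -1.57]],
], grip=60)

```text
clock: 6.95
eef_pos: [487.0, -48.6, 253.2]
tool_rot: [-3.141, -0.002, 2.968]
force: [0.3, 0.2, 0.4]
width: 65.3
gripper_force: 0.0
```

>>> send_rows([
  [[0, 0, 0, 0, 0, -0.15], [0, 0, 0, 0, 0, -0.15], [0, 0, 0, 0, 0, -0.15]],
])

```text
clock: 7.25
eef_pos: [487.2, -48.8, 253.4]
tool_rot: [3.141, -0.001, 3.108]
force: [-0.9, -0.3, 0.3]
width: 65.5
gripper_force: 0.0
```

```bash
python3 -c "
from h import *
go(-100,-54,90,np.pi/2)"
```

```text
shift cm [-1.400e-01  1.000e-02  1.634e+01] turn [ 0.    -0.001  0.076] | now deck [-101.2  -54.3] 253.4 yaw 1.647 F [-0.9 -0.3  0.3] w 65.5 t 7.25
```

>>> send_rows([
  [[0, 0, 4, 0, 0, 0.15], [0, 0, 8, 0, 0, 0.15], [0, 0, 12, 0, 0, 0.15], [0, 0, 14, 0, 0, 0.15], [0, 0, 15.5, 0, 0, 0.15], [0, 0, 16.4, 0, 0, 0.15], [0, 0, 16.4, 0, 0, 0.15], [0, 0, 16.4, 0, 0, 0.15]],
])

```text
clock: 8.05
eef_pos: [487.9, -48.7, 90.2]
tool_rot: [-3.141, 0.0, 2.961]
force: [0.2, -0.0, 0.2]
width: 65.2
gripper_force: 0.0
```

```bash
python3 -c "
from h import *
go(-100,-54,87,np.pi/2)
d=ctrl.get_image('side')
cv2.imwrite('pics/s3.png',cv2.resize(d['pixels'][100:285,150:350,::-1],None,fx=3,fy=3))"
```

```text
shift cm [-0.05  0.01  0.32] turn [-0.     0.    -0.071] | now deck [-100.5  -54.1] 90.2 yaw 1.5 F [ 0.2 -0.   0.2] w 65.2 t 8.05
```

View pics/s3.png

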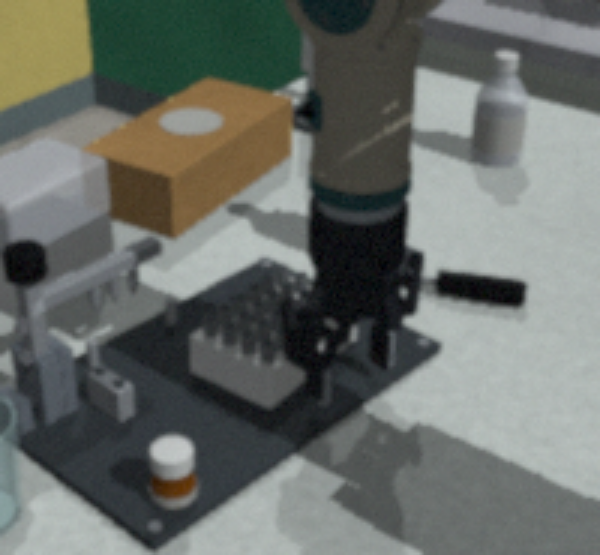

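The view shows the fingers just in front of the rack's near side, tips a little above the deck. I correct the yaw, lower 3 mm and push.

>>> send_rows([
  [[0, 0, 0.3, 0, 0, -0.07], [-0.5, 0, 0.3, 0, 0, -0.07], [-1, 0, 0.3, 0, 0, -0.07], [-1.5, 0, 0.3, 0, 0, -0.07], [-1.9, 0, 0.3, 0, 0, -0.07], [-2.3, 0, 0.3, 0, 0, -0.07], [-2.7, 0, 0.3, 0, 0, -0.07], [-3.1, 0, 0.3, 0, 0, -0.07], [-3.5, 0, 0.3, 0, 0, -0.07], [-3.9, 0, 0.3, 0, 0, -0.07]],
])

```text
clock: 9.1
eef_pos: [525.8, -55.3, 86.7]
tool_rot: [3.141, -0.001, 3.032]
force: [-2.1, 1.0, -0.0]
width: 65.3
gripper_force: 0.9
```

```bash
python3 -c "
from h import *
go(-20,-54,87,np.pi/2)"
```

```text
shift cm [-4.22  0.25 -0.04] turn [ 0.    -0.001  0.   ] | now deck [-62.2 -56.5] 86.7 yaw 1.571 F [-2.1  1.  -0. ] w 65.3 t 9.1
```

>>> send_rows([
  [[-0.4, 0, 0, 0, 0, 0], [-0.8, 0, 0, 0, 0, 0], [-1.2, 0, 0, 0, 0, 0], [-1.6, 0, 0, 0, 0, 0], [-2, 0, 0, 0, 0, 0], [-2.4, 0, 0, 0, 0, 0], [-2.8, 0, 0, 0, 0, 0], [-3.2, 0, 0, 0, 0, 0], [-3.6, 0, 0, 0, 0, 0], [-4, 0, 0, 0, 0, 0]],
])

```text
clock: 10.1
eef_pos: [566.1, -60.1, 86.9]
tool_rot: [3.142, -0.0, 3.032]
force: [-1.4, 0.3, -2.0]
width: 65.2
gripper_force: 0.9
```

>>> send_rows([
  [[0, 0, 0, 0, 0, 0], [1, 0, 0, 0, 0, 0], [3, 0, -2, 0, 0, 0], [3, 0, -6, 0, 0, 0], [3, 0, -11, 0, 0, 0], [3, 0, -14, 0, 0, 0], [3, 0, -14, 0, 0, 0], [3, 0, -14, 0, 0, 0]],
])

```text
clock: 10.9
eef_pos: [535.9, -56.8, 227.6]
tool_rot: [-3.142, 0.002, 3.032]
force: [-0.3, 1.0, -0.8]
width: 65.4
gripper_force: 0.0
```

```bash
cat >> h.py <<'E'
def rack(name="x"):
    t=ctrl.get_image("top");p=t["pixels"].astype(int)
    m=((p.min(2)>105)).astype(np.uint8)
    # mask to deck interior
    E=np.linalg.inv(t["extrinsics"])
    q=[]
    for c in [(80,100),(80,-165),(-105,-165),(-105,100)]:
        w=E@np.r_[deck(*c),10,1];q.append([t["cx"]+t["fx"]*w[0]/-w[2],t["cy"]-t["fy"]*w[1]/-w[2]])
    k=np.zeros(m.shape,np.uint8);cv2.fillPoly(k,[np.int32(q)],1)
    cv2.imwrite(f"pics/{name}.png",cv2.convertScaleAbs(cv2.resize(t["pixels"][115:225,155:310,::-1],None,fx=5,fy=5,interpolation=cv2.INTER_CUBIC),alpha=1.5,beta=20))
    m=cv2.morphologyEx(m*k,cv2.MORPH_CLOSE,np.ones((5,5)))
    c=max(cv2.findContours(m,0,2)[0],key=cv2.contourArea)
    r=cv2.minAreaRect(c);P=np.array([todeck(plane(t,x,48)) for x in cv2.boxPoints(r)])
    print("rack rect deck",np.round(P,1).tolist(),"mean",np.round(P.mean(0),1))
E
python3 -c "
from h import *
s=ctrl.read_state();rack('t1')
go(35,-160,226,0)"
```

```text
rack rect deck [[10.3, 85.7], [10.3, 85.7], [10.1, 88.3], [10.1, 88.3]] mean [10.2 87. ]
shift cm [ -8.75 -10.31   0.05] turn [-0.    -0.     1.571] | now deck [-52.5 -56.9] 226.6 yaw 1.571 F [-0.4  0.7 -1. ] w 65.1 t 10.95
```

View pics/t1.png

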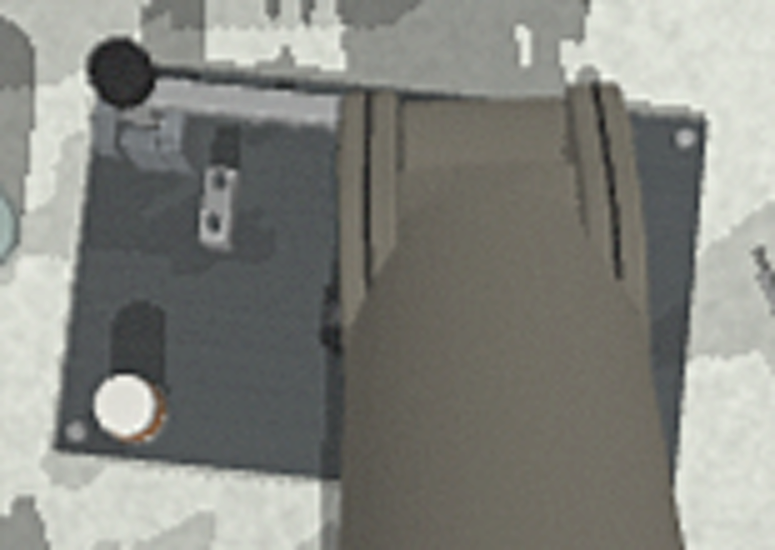

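The arm hides the rack in this view (deck x of the pusher reached −21.6, so the rack should be ≈7 mm short in x). Now to its right end.

>>> send_rows([
  [[-8.5, -9.8, 0, 0, 0, 1.57], [-8.5, -9.8, 0, 0, 0, 1.57], [-8.5, -9.8, 0, 0, 0, 1.57], [-8.5, -9.8, 0, 0, 0, 1.57], [-8.5, -9.8, 0, 0, 0, 1.57], [-8.5, -9.8, 0, 0, 0, 1.57], [-8.5, -9.8, 0, 0, 0, 1.57], [-8.5, -9.8, 0, 0, 0, 1.57], [-8.5, -9.8, 0, 0, 0, 1.57], [-8.5, -9.8, 0, 0, 0, 1.57]],
], grip=120)

```text
clock: 11.95
eef_pos: [608.7, -163.2, 224.6]
tool_rot: [-3.138, 0.0, 1.525]
force: [0.3, 0.1, 0.1]
width: 44.9
gripper_force: 0.0
```

>>> send_rows([
  [[0, 0, 0, 0, 0, 0.08], [0, 0, 0, 0, 0, 0.08], [0, 0, 0, 0, 0, 0.08], [0, 0, 0, 0, 0, 0.08]],
])

```text
clock: 12.35
eef_pos: [609.4, -163.4, 226.1]
tool_rot: [-3.14, -0.0, 1.453]
force: [0.9, 0.5, -0.0]
width: 44.9
gripper_force: 0.0
```

```bash
python3 -c "
from h import *
rack('t2')
go(33,-154,90,0)"
```

```text
rack rect deck [[-10.8, -52.0], [73.8, -54.9], [72.7, -83.2], [-11.8, -80.1]] mean [ 31.  -67.6]
shift cm [ 0.09  0.02 13.64] turn [-0.001 -0.    -0.008] | now deck [  32.9 -154.9] 226.4 yaw -0.008 F [0.8 0.1 0.7] w 45.4 t 12.4
```

>>> send_rows([
  [[0, 0, 4, 0, 0, 0], [0, 0, 8, 0, 0, 0], [0, 0, 11, 0, 0, 0], [0, 0, 13, 0, 0, 0], [0, 0, 13.9, 0, 0, 0], [0, 0, 13.9, 0, 0, 0], [0.5, 0, 13.9, 0, 0, 0], [1, 0, 13.9, 0, 0, 0], [1.5, 0, 13.9, 0, 0, 0], [2, 0, 13.9, 0, 0, 0]],
])

```text
clock: 13.4
eef_pos: [612.7, -142.8, 88.8]
tool_rot: [3.14, -0.0, 1.452]
force: [-0.4, -0.6, 0.6]
width: 44.9
gripper_force: 0.0
```

```bash
python3 -c "
from h import *
go(33,-60,87,0)"
```

```text
shift cm [ 7.39 -0.15  0.18] turn [ 0.001 -0.    -0.009] | now deck [  33.9 -134. ] 88.8 yaw -0.009 F [-0.4 -0.6  0.6] w 44.9 t 13.4
```

>>> send_rows([
  [[0.5, 0, 0.1, 0, 0, -0.009], [1, 0, 0.1, 0, 0, -0.009], [1.5, 0, 0.1, 0, 0, -0.009], [2, 0, 0.1, 0, 0, -0.009], [2.5, 0, 0.1, 0, 0, -0.009], [3, 0, 0.1, 0, 0, -0.009], [3.5, 0, 0.1, 0, 0, -0.009], [4, 0, 0.1, 0, 0, -0.009], [4.5, 0, 0.1, 0, 0, -0.009], [5, 0, 0.1, 0, 0, -0.009]],
])

```text
clock: 14.4
eef_pos: [618.0, -93.5, 86.8]
tool_rot: [-3.141, 0.0, 1.461]
force: [-0.5, -4.2, 2.9]
width: 45.0
gripper_force: 2.2
```

```bash
python3 -c "
from h import *
rack('t3')
go(33,-60,87,0)"
```

```text
Traceback (most recent call last):
  File "h.py", line 38, in rack
    c=max(cv2.findContours(m,0,2)[0],key=cv2.contourArea)
ValueError: max() iterable argument is empty
```

View pics/t3.png

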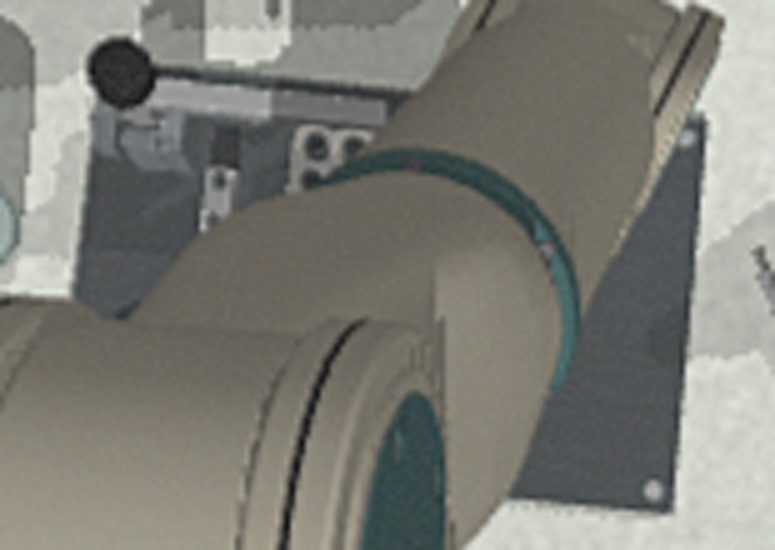

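The view shows the rack's left end (crop x≈295) moving toward the end stop face (≈234), still about 30 mm to go. I continue.

>>> send_rows([
  [[0.4, 0, 0, 0, 0, 0], [0.8, 0, 0, 0, 0, 0], [1.1, 0, 0, 0, 0, 0], [1.4, 0, 0, 0, 0, 0], [1.7, 0, 0, 0, 0, 0], [2, 0, 0, 0, 0, 0], [2.2, 0, 0, 0, 0, 0], [2.4, 0, 0, 0, 0, 0], [2.5, 0, 0, 0, 0, 0], [2.5, 0, 0, 0, 0, 0]],
])

```text
clock: 15.45
eef_pos: [620.7, -68.5, 86.8]
tool_rot: [-3.141, -0.001, 1.461]
force: [0.1, -1.0, -0.1]
width: 45.4
gripper_force: 0.9
```

```bash
python3 -c "
from h import *
go(33,-55,87,0)"
```

```text
shift cm [ 0.43 -0.07 -0.02] turn [-0.    -0.001  0.   ] | now deck [ 33.7 -59.3] 86.8 yaw 0.0 F [ 0.1 -1.  -0.1] w 45.4 t 15.45
```

>>> send_rows([
  [[0.1, 0, 0, 0, 0, 0], [0.2, 0, 0, 0, 0, 0], [0.3, 0, 0, 0, 0, 0], [0.3, 0, 0, 0, 0, 0]],
])

```text
clock: 15.85
eef_pos: [621.1, -65.7, 86.8]
tool_rot: [-3.141, -0.0, 1.461]
force: [0.8, -1.5, -0.6]
width: 45.3
gripper_force: 0.9
```

>>> send_rows([
  [[0.1, 0, 0, 0, 0, 0], [0.1, 0, 0, 0, 0, 0]],
])

```text
clock: 16.05
eef_pos: [621.2, -64.8, 86.7]
tool_rot: [-3.141, -0.0, 1.461]
force: [-0.4, -2.0, -0.3]
width: 45.3
gripper_force: 0.8
```

>>> send_rows([
  [[0.1, 0, 0, 0, 0, 0], [0.1, 0, 0, 0, 0, 0]],
])

```text
clock: 16.25
eef_pos: [621.3, -64.0, 86.8]
tool_rot: [-3.141, -0.0, 1.461]
force: [0.2, -2.0, -1.8]
width: 45.4
gripper_force: 1.0
```

>>> send_rows([
  [[0.1, 0, 0, 0, 0, 0], [0.2, 0, 0, 0, 0, 0], [0.2, 0, 0, 0, 0, 0]],
])

```text
clock: 16.55
eef_pos: [621.2, -63.8, 86.8]
tool_rot: [-3.141, 0.002, 1.46]
force: [-0.9, -5.3, -1.5]
width: 45.2
gripper_force: 2.8
```

>>> send_rows([
  [[0.1, 0, 0, 0, 0, 0], [0.2, 0, 0, 0, 0, 0], [0.2, 0, 0, 0, 0, 0]],
])

```text
clock: 16.85
eef_pos: [621.0, -63.6, 86.9]
tool_rot: [-3.141, 0.004, 1.459]
force: [-1.9, -8.3, -1.0]
width: 45.2
gripper_force: 4.3
```

Contact with the end stop (8 N, pusher at deck y ≈ −54.6 as expected). I back off and go round to the near side for the final push in x.

>>> send_rows([
  [[-0.5, 0, 0, 0, 0, 0], [-2, 0, 0, 0, 0, 0], [-3, 0, -2, 0, 0, 0], [-3, 0, -7, 0, 0, 0], [-3, 0, -12, 0, 0, 0], [-3, 0, -15, 0, 0, 0], [-3, 0, -15, 0, 0, 0], [-3, 0, -15, 0, 0, 0]],
])

```text
clock: 17.65
eef_pos: [618.7, -89.9, 237.6]
tool_rot: [3.14, -0.001, 1.461]
force: [-1.3, -0.0, -1.0]
width: 45.5
gripper_force: 0.0
```

```bash
python3 -c "
from h import *
go(-50,20,236,np.pi/2)"
```

```text
shift cm [10.07 -8.4   0.16] turn [ 0.002  0.    -1.571] | now deck [ 34.  -80.7] 237.6 yaw 0.0 F [-1.3 -0.  -1. ] w 45.5 t 17.65
```

>>> send_rows([
  [[0, -8.4, 0, 0, 0, -1.57], [2, -8.4, 0, 0, 0, -1.57], [6, -8.4, 0, 0, 0, -1.57], [10.1, -8.4, 0, 0, 0, -1.57], [10.1, -8.4, 0, 0, 0, -1.57], [10.1, -8.4, 0, 0, 0, -1.57], [10.1, -8.4, 0, 0, 0, -1.57], [10.1, -8.4, 0, 0, 0, -1.57], [10.1, -8.4, 0, 0, 0, -1.57], [10.1, -8.4, 0, 0, 0, -1.57]],
], grip=60)

```text
clock: 18.65
eef_pos: [545.0, 19.8, 235.1]
tool_rot: [3.142, -0.004, 2.968]
force: [-0.2, -0.0, -0.4]
width: 65.1
gripper_force: 0.0
```

>>> send_rows([
  [[0, 0, 0, 0, 0, -0.07], [0, 0, 0, 0, 0, -0.07], [0, 0, 0, 0, 0, -0.07], [0, 0, 0, 0, 0, -0.07]],
])

```text
clock: 19.05
eef_pos: [545.8, 19.6, 236.2]
tool_rot: [-3.142, -0.001, 3.03]
force: [0.5, -0.2, 0.6]
width: 65.3
gripper_force: 0.0
```

```bash
python3 -c "
from h import *
go(-50,20,87,np.pi/2)"
```

```text
shift cm [-0.07 -0.02 14.92] turn [-0.    -0.001 -0.002] | now deck [-50.5  20.2] 236.2 yaw 1.569 F [ 0.5 -0.2  0.6] w 65.3 t 19.05
```

>>> send_rows([
  [[0, 0, 5, 0, 0, 0], [0, 0, 9, 0, 0, 0], [0, 0, 12, 0, 0, 0], [0, 0, 14, 0, 0, 0], [0, 0, 14.9, 0, 0, 0], [0, 0, 14.9, 0, 0, 0], [-1, 0, 14.9, 0, 0, 0], [-2, 0, 14.9, 0, 0, 0], [-2.5, 0, 14.9, 0, 0, 0], [-2.5, 0, 14.9, 0, 0, 0]],
])

```text
clock: 20.05
eef_pos: [572.8, 16.6, 88.8]
tool_rot: [3.141, 0.003, 3.03]
force: [-0.4, -0.8, 0.9]
width: 65.5
gripper_force: 0.0
```

>>> send_rows([
  [[-0.2, 0, 0, 0, 0, 0], [-0.4, 0, 0, 0, 0, 0], [-0.6, 0, 0, 0, 0, 0], [-0.7, 0, 0, 0, 0, 0], [-0.7, 0, 0, 0, 0, 0]],
])

```text
clock: 20.55
eef_pos: [577.0, 16.1, 87.7]
tool_rot: [-3.141, -0.002, 3.031]
force: [-4.1, 0.2, 1.8]
width: 65.3
gripper_force: 1.6
```

```bash
python3 -c "
from h import *
go(-14,20,87,np.pi/2)"
```

```text
shift cm [-0.51 -0.01  0.06] turn [-0.    -0.002 -0.001] | now deck [-19.1  20.1] 87.7 yaw 1.57 F [-4.1  0.2  1.8] w 65.3 t 20.55
```

>>> send_rows([
  [[-0.1, 0, 0, 0, 0, 0], [-0.2, 0, 0, 0, 0, 0], [-0.3, 0, 0, 0, 0, 0], [-0.3, 0, 0, 0, 0, 0]],
])

```text
clock: 20.95
eef_pos: [581.4, 15.6, 87.8]
tool_rot: [3.142, 0.001, 3.031]
force: [-1.7, -0.4, -0.5]
width: 65.8
gripper_force: 0.7
```

>>> send_rows([
  [[-0.1, 0, 0, 0, 0, 0], [-0.2, 0, 0, 0, 0, 0], [-0.2, 0, 0, 0, 0, 0]],
])

```text
clock: 21.25
eef_pos: [582.3, 15.5, 87.8]
tool_rot: [-3.141, -0.001, 3.031]
force: [-4.5, 0.1, 1.7]
width: 65.5
gripper_force: 2.1
```

>>> send_rows([
  [[-0.1, 0, 0, 0, 0, 0], [-0.2, 0, 0, 0, 0, 0], [-0.2, 0, 0, 0, 0, 0]],
])

```text
clock: 21.55
eef_pos: [582.5, 15.5, 87.8]
tool_rot: [-3.141, -0.005, 3.031]
force: [-8.6, 0.4, 5.6]
width: 65.3
gripper_force: 4.1
```

>>> send_rows([
  [[-0.1, 0, 0, 0, 0, 0], [-0.3, 0, 0, 0, 0, 0], [-0.3, 0, 0, 0, 0, 0], [-0.3, 0, 0, 0, 0, 0]],
])

```text
clock: 21.95
eef_pos: [582.9, 15.5, 87.6]
tool_rot: [-3.14, -0.011, 3.031]
force: [-14.3, 1.4, 8.9]
width: 65.4
gripper_force: 6.9
```

>>> send_rows([
  [[0.6, 0, 0, 0, 0, 0], [1, 0, 0, 0, 0, 0], [3, 0, 0, 0, 0, 0], [4, 0, -4, 0, 0, 0], [4, 0, -9, 0, 0, 0], [4, 0, -14, 0, 0, 0], [4, 0, -15, 0, 0, 0], [4, 0, -15, 0, 0, 0]],
])

```text
clock: 22.75
eef_pos: [550.3, 19.4, 240.5]
tool_rot: [3.14, 0.008, 3.031]
force: [0.2, -0.2, -0.9]
width: 65.4
gripper_force: 0.0
```

```bash
python3 -c "
from h import *
go(33,-85,236,0)"
```

```text
shift cm [ -7.9  -10.54   0.49] turn [0.007 0.005 1.57 ] | now deck [-45.9  20.4] 240.5 yaw 1.57 F [ 0.2 -0.2 -0.9] w 65.4 t 22.75
```

Seated on the dowels at 14 N. One more light push on the right end to be sure of the end stop.

>>> send_rows([
  [[0, -5, 0, 0, 0, 1.57], [0, -10, 0, 0, 0, 1.57], [-4, -10.6, 0, 0, 0, 1.57], [-8, -10.6, 0, 0, 0, 1.57], [-8, -10.6, 0, 0, 0, 1.57], [-8, -10.6, 0, 0, 0, 1.57], [-8, -10.6, 0, 0, 0, 1.57], [-8, -10.6, 0, 0, 0, 1.57], [-8, -10.6, 0, 0, 0, 1.57], [-8, -10.6, 0, 0, 0, 1.57]],
], grip=120)

```text
clock: 23.75
eef_pos: [615.3, -95.0, 235.4]
tool_rot: [-3.139, 0.001, 1.524]
force: [0.7, 0.4, -0.0]
width: 45.2
gripper_force: 0.0
```

>>> send_rows([
  [[0, 0, 0, 0, 0, 0.07], [0, 0, 0, 0, 0, 0.07], [0, 0, 0, 0, 0, 0.07], [0, 0, 0, 0, 0, 0.07]],
])

```text
clock: 24.15
eef_pos: [615.7, -94.9, 237.0]
tool_rot: [-3.14, 0.0, 1.462]
force: [0.1, -0.0, 0.3]
width: 45.1
gripper_force: 0.0
```

```bash
python3 -c "
from h import *
go(35,-80,87,0)"
```

```text
shift cm [ 0.61  0.36 15.  ] turn [-0.001  0.     0.001] | now deck [ 31.5 -86. ] 237.0 yaw 0.001 F [ 0.1 -0.   0.3] w 45.1 t 24.15
```

>>> send_rows([
  [[0, 0.4, 5, 0, 0, 0], [0, 0.4, 9, 0, 0, 0], [0, 0.4, 12, 0, 0, 0], [0, 0.4, 14, 0, 0, 0], [0, 0.4, 15, 0, 0, 0], [0, 0.4, 15, 0, 0, 0], [1, 0.4, 15, 0, 0, 0], [2, 0.4, 15, 0, 0, 0], [2.7, 0.4, 15, 0, 0, 0], [2.7, 0.4, 15, 0, 0, 0]],
])

```text
clock: 25.15
eef_pos: [623.6, -65.6, 88.6]
tool_rot: [3.14, -0.002, 1.464]
force: [-0.3, -0.5, -0.1]
width: 44.6
gripper_force: 0.0
```

>>> send_rows([
  [[0.1, 0, 0, 0, 0, 0], [0.2, 0, 0, 0, 0, 0], [0.3, 0, 0, 0, 0, 0], [0.3, 0, 0, 0, 0, 0]],
])

```text
clock: 25.55
eef_pos: [623.1, -65.6, 87.9]
tool_rot: [-3.142, 0.0, 1.461]
force: [-0.1, -0.1, 1.0]
width: 45.3
gripper_force: 0.0
```

```bash
python3 -c "
from h import *
go(35,-54.5,87,0)"
```

```text
shift cm [ 0.16 -0.07  0.09] turn [-0.  0. -0.] | now deck [ 35.7 -56.1] 87.9 yaw -0.0 F [-0.1 -0.1  1. ] w 45.3 t 25.55
```

>>> send_rows([
  [[0.1, 0, 0, 0, 0, 0], [0.2, 0, 0, 0, 0, 0], [0.3, 0, 0, 0, 0, 0], [0.3, 0, 0, 0, 0, 0]],
])

```text
clock: 25.95
eef_pos: [623.2, -64.1, 87.9]
tool_rot: [3.142, 0.002, 1.459]
force: [-0.4, -5.8, -0.2]
width: 45.1
gripper_force: 2.4
```

>>> send_rows([
  [[0.1, 0, 0, 0, 0, 0], [0.2, 0, 0, 0, 0, 0], [0.2, 0, 0, 0, 0, 0]],
])

```text
clock: 26.25
eef_pos: [623.2, -63.9, 87.9]
tool_rot: [3.141, 0.004, 1.459]
force: [-1.2, -8.7, -1.1]
width: 45.1
gripper_force: 4.1
```

Seated at the same place as before. Retreat and look.

>>> send_rows([
  [[-0.5, 0, 0, 0, 0, 0], [-2, 0, 0, 0, 0, 0], [-4, 0, -2, 0, 0, 0], [-4, 0, -7, 0, 0, 0], [-4, 0, -12, 0, 0, 0], [-4, 0, -17, 0, 0, 0], [-4, 0, -22, 0, 0, 0], [-4, 0, -22, 0, 0, 0]],
])

```text
clock: 27.05
eef_pos: [622.6, -101.8, 315.8]
tool_rot: [3.127, -0.0, 1.461]
force: [0.5, 0.7, 0.3]
width: 45.3
gripper_force: 0.0
```

>>> send_rows([
  [[-5, -2, 0, 0, 0, 0], [-10, -5, 0, 0, 0, 0], [-15, -8, 0, 0, 0, 0], [-20, -10, 0, 0, 0, 0], [-25, -14, 0, 0, 0, 0], [-29, -17, 0, 0, 0, 0], [-33, -20, 0, 0, 0, 0], [-36, -22, 0, 0, 0, 0], [-36, -22, 0, 0, 0, 0], [-36, -22, 0, 0, 0, 0]],
])

```text
clock: 28.05
eef_pos: [356.8, -437.5, 308.0]
tool_rot: [-3.14, 0.002, 1.453]
force: [-0.0, -0.1, 0.1]
width: 45.2
gripper_force: 0.0
```

```bash
python3 -c "
from h import *
rack('t4')
d=ctrl.get_image('side')
a=cv2.imread('pics/t4.png')[:300,:600];b=cv2.convertScaleAbs(cv2.resize(d['pixels'][170:275,130:300,::-1],None,fx=2.8,fy=2.8,interpolation=cv2.INTER_CUBIC),alpha=1.4,beta=15)
b=cv2.copyMakeBorder(b,0,0,0,600-b.shape[1],0);cv2.imwrite('pics/fin.png',np.vstack([a,b]))
t=ctrl.get_image('top')
def pr(t,w):
    p=np.linalg.inv(t['extrinsics'])@np.r_[w,1];return np.array([t['cx']+t['fx']*p[0]/-p[2],t['cy']-t['fy']*p[1]/-p[2]])
for c in [(83,84),(83,-44),(-3,-44),(-3,84)]: print('home corner crop px',((pr(t,np.r_[deck(*c),48])-[155,115])*5+2).round(), ((pr(d,np.r_[deck(*c),48])-[130,170])*2.8).round()+[0,300])
go(0,0,300,0)"
```

```text
rack rect deck [[-6.3, 82.8], [73.6, 83.7], [73.3, -22.7], [-6.5, -22.8]] mean [33.5 30.3]
home corner crop px [240. 104.] [126. 420.]
home corner crop px [478. 127.] [232. 365.]
home corner crop px [462. 285.] [296. 399.]
home corner crop px [222. 262.] [190. 461.]
shift cm [44.96 18.41  0.83] turn [ 0.    -0.002  0.001] | now deck [-183.6 -449.8] 307.5 yaw 0.001 F [ 1.3 -0.8 -1.1] w 45.4 t 28.2
```

View pics/fin.png

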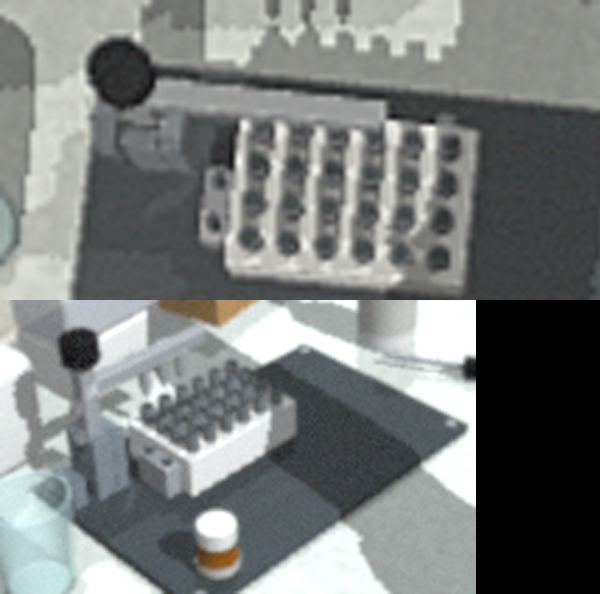

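The final view shows the rack's right corners at crop (479,130) and (465,287), against predicted home corners (478,127) and (462,285), about 1 mm apart. Its left end is on the stop, the comb hangs up with its nozzles above the tubes, and the jar and beaker have not moved. Handing in.

```bash
python3 -c "
from cell import ctrl
print(ctrl.finish_job())"
```

```text
the job is handed in; nothing more can be done
None
```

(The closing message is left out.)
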